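Clear the jammed spool plug from the feed chute

TASK

A black steel spool plug has jammed near the low end of the sloping feed chute, its wide foot caught under the two keeper lips. Work it back up the chute until its foot is clear of the lips, lift it out and set it down standing upright in the shallow wooden inspection tray; do not drop it or tip it over. Leave the identical spare plug, the bronze bushing and the zinc collar on the bench where they are.

Things in the scene. Friction and masses are not known exactly. Their poses are not given: they have to be found in the camera images.
- plug_mid (a point): Centre (half-way up, on the axis) of the jammed plug: loose, about 0.34 kg, black steel, round, 46 mm tall. Foot disc 56 mm diameter, 9 mm thick; above it a cylinder 30 mm diameter, from 9 to 40 mm above the underside; a nose 18 mm diameter to 46 mm. z up its axis. It starts standing on the chute floor, square to the slope, and stays by friction wherever it is left on the slope.
- feed: Fixed steel feed chute, a straight open channel sloping 0.12 rad (7 deg). Origin: on the floor surface, mid-width, at the uphill end of the lips, 60 mm above the bench. x runs downhill along the floor, z square to the floor. Inside 60 mm wide, from x = -110 to +100 mm; side and end walls 6 mm thick, 16 mm high. The plug starts at x = +45 to +68 mm.
- lips (a point): Centre of the slot between the two dark steel lips, at lip-top height (axes as the chute). Lips cover x = 0 to +100 mm of the chute, overhang each side by 10 mm, underside 12 mm and top 16 mm above the floor; the slot between is 40 mm wide and the plug stands up through it.
- open_part (a point): Floor centre of the open part of the chute (x = -110 to 0 mm of the chute, no lips; axes as the chute). The plug's foot is free of the lips once its axis is uphill of chute x = -20 mm; it can go up to x = -82 mm. At this point (x = -55 mm) it is well clear.
- carriage (a point): Top centre of the fixed slide carriage on its dovetail track, in line beyond the chute's low end (chute x about +120 to +180 mm), 43 mm above the bench. Further on is the fixed green V-block, 62 mm high, at chute x about +245 to +295 mm. Not to be handled.
- tray: The fixed square inspection tray of brown wood, 150 x 150 mm outside, 15 mm high, walls and floor 5 mm thick. Origin: centre of its underside, on the bench. x and y along its sides, z up.
- spare_mid (a point): Centre of the spare plug, same shape as the jammed one, standing loose on the bench. Leave alone.
- bushing_mid (a point): Centre of the bronze lap bushing, a tube 44 mm in outside diameter, 45 mm tall, standing loose on the bench. Leave alone.
- collar_mid (a point): Centre of the dull zinc spacer collar, a ring 52 mm in outside diameter, 18 mm tall, lying flat and loose on the bench. Leave alone.
Not all that is in view belongs to the job. Leave any red look-alike of the part that bears plug_mid alone. Of the things that look like the tray, the larger one is meant.

How it is judged:
By the outcome, as a careful person would: the job done as asked, in the order asked, and still so for the second after the job is handed in, with the robot touching nothing.
It also fails if it takes over 58 s, if anything falls off the work surface, if the arm or the gripper's body presses on something with over 40 N, if the wrist force passes 120 N, or if a joint passes its speed limit or range.

ROBOT

A 6-joint arm with a two-finger parallel gripper is mounted at the origin on the work surface. World frame = base frame: x ahead of the robot, y to its left, z up, the work surface at z = 0. Lengths are in mm, angles in rad, forces in N, time in s.
With the tool pointing down it reaches from about 275 to 725 mm from the base axis. Payload 5.6 kg.
Tool frame: the origin (TCP) lies on the centre line of the jaws, within the pads' length; the fingertips stand 8 mm ahead of it and the grasp point (between the pads) lies 11 mm behind it; z points along the fingers, y is the direction in which the jaws open and shut (so a half turn about z gives the same grasp; the last joint's range is limited). The gripper opens to 85 mm and grips with 20 to 120 N. Pads are 22 mm wide; open, the fingers measure 114 mm over their backs; the gripper's body (76 mm by 85 mm) begins 54 mm behind the grasp point. The pads swing forward as they close: fully open they stand 13 mm farther back than shut.
Start: joints at [-0.893, 0.255, 0.108, 0, -1.424, -0.285], TCP at [210.546, -508.098, 239.283] pointing down, gripper open.
Joint ranges: [-2.95, 2.95], [-1.21, 1.97], [-1.09, 1.5], [-2.87, 1.71], [-2.94, -0.07], [-3.05, 3.05]. Speed limits (rad/s): [2.57, 2.57, 3.14, 3.14, 3.14, 3.14].

INTERFACE

Orientations are given as a rotation vector (axis times angle).
In Python, from workcell import telemetry, imaging, arm, nets gives the robot as it stands. The module is installed in compiled form; this text tells all that it offers.
- The arm moves only by the tool apply_moves, never from a script. Its argument "plan" is a list that holds one entry, the list of rows, each a list of 4 numbers: the shift along the tool's x, y, z in mm, then the turn about the tool's z in degrees. A call has 1 to 12 rows; each row is the pose to reach, as a shift and turn from the pose commanded when the call began, along the tool's axes at that moment; what a row does not reach only later rows make up. A row lasts 1/8 s, in which the tool goes at most 62.5 mm and 10.7 degrees, less where a joint would pass 70% of its speed; a pose out of reach is approached as far as the arm can. A call with a gripper value outside its range is refused whole. "jaw" is the opening in per cent of the stroke, from 0 (shut) to 100 (fully open), set as the call begins (left out, the last holds). The fingers move at their own pace and stop on an object; "squeeze" is the grip in N (left out, the last holds). Time passes only in rows, so rows that repeat a pose let the fingers close. It gives the time, the measured TCP pose, the force and the opening at its end, in the units of the state.
- telemetry.get_obs(): the state, without advancing time (a new reading comes with each control period).
- imaging.snapshot(name): name is "scene" or "top" or "wrist"; returns (picture, depth): 480x640x3 uint8, red, green, blue; 480x640 float32, mm along the optical axis (not along the pixel's ray), 0 where there is no reading.
- imaging.camera_params(name): a dict with "K" (3x3 intrinsics, pixels), "world_from_camera" (4x4, takes a point from camera to world coordinates); the wrist camera has in their place "tool_from_camera" (4x4, takes a point from camera to tool coordinates, whose origin is the TCP and whose axes are the flange's). Camera axes: x right, y up, looking along -z (the intrinsics and any distortion apply to the point x, -y, -z); pixel columns grow to the right and rows downward; lengths in mm; the calibration is good to about 2 mm. A picture is of the moment at which its call begins: read the wrist's pose just before it. camera_params takes no time and is no camera call.
- arm.finish_job(): hands the job in, once; it reports no verdict.
Trained networks look in the newest picture that a camera, given by its name, has taken for a name from the list of things; names that differ only in an ending like _2 or _b are one class to them, and where a whole thing is asked for, a point or a joint stands for the part that bears it (a point fixed in the world has none). Each returns a list of dicts, best first, with "score" (0 to 1); they miss things now and then, are a little off and sometimes report something else, mostly with a low value. They report only what shows in the picture. A call takes as long as a camera call. They do not tell look-alikes from the thing itself.
- nets.silhouettes(camera, query): "pixels" (480x640 bool, what is visible of it) and "centre" ([column, row] as shares, 0 to 1, of the picture: columns of its width, rows of its height, amid what is visible of it).
- nets.place_of(camera, query): "centre" ([column, row] as shares, 0 to 1, of the picture: columns of its width, rows of its height: a listed point, or the origin of a listed thing).
The state is a dict: "time_s": time; "joint_positions": joint angles; "qd": joint speeds; "effort": joint torques, N m; "position": TCP position; "orientation": TCP orientation; "contact_force": force on the tool from outside, world axes, zero at the start; "moment": the same for the moment, N m; "grip_width": finger opening in mm.
Only numpy, scipy, OpenCV 4.12 (cv2) and the standard library are available. Lean on these libraries where they do the work, as an engineer would, in place of code of your own. Each camera call takes 0.05 s, during which the arm holds its last target.

## Working session

There is one attempt and no reset: what is moved stays moved. The work goes in short steps, Python scripts to look and compute and a tool call to move; the robot and the scene stay as the last step left them, time stands still between calls to the robot, and variables do not carry over. Pictures are saved under pics/ and viewed, and the job is handed in when it is done.

Besides the shell and the picture viewer there is one more tool, called after "Request:" by a JSON object that holds its "op" and its "data". apply_moves: Moves the arm, as the interface text tells. Its arguments: {"type":"object","properties":{"plan":{"type":"array","items":{"type":"array","items":{"type":"array","items":{"type":"number"}}}},"jaw":{"type":"number"},"squeeze":{"type":"number"}},"required":["plan"]}

```bash
mkdir -p pics; cat > h.py <<'E'
import numpy as np, cv2
from scipy.spatial.transform import Rotation as R
from workcell import telemetry, imaging, arm, nets
def pose():
    o=telemetry.get_obs(); T=np.eye(4); T[:3,:3]=R.from_rotvec(o['orientation']).as_matrix(); T[:3,3]=o['position']; return T
def snap(n,fn=None):
    T=pose(); p,d=imaging.snapshot(n); c=imaging.camera_params(n)
    W=c['world_from_camera'] if 'world_from_camera' in c else T@np.array(c['tool_from_camera'])
    if fn: cv2.imwrite('pics/'+fn,cv2.cvtColor(p,cv2.COLOR_RGB2BGR))
    return p,d,np.array(c['K']),np.array(W),c
def ray(K,W,u,v):
    r=np.array([(u-K[0,2])/K[0,0],-(v-K[1,2])/K[1,1],-1.]); return W[:3,3],W[:3,:3]@r
def atz(K,W,u,v,z):
    o,r=ray(K,W,u,v); return o+r*(z-o[2])/r[2]
def atd(K,W,u,v,d):
    o,r=ray(K,W,u,v); return o+r*d
def cloud(d,K,W):
    v,u=np.mgrid[:480,:640]; P=np.stack([(u-K[0,2])/K[0,0]*d,-(v-K[1,2])/K[1,1]*d,-d],-1)
    return P@W[:3,:3].T+W[:3,3]
E
python3 - <<'E'
from h import *
np.set_printoptions(precision=1,suppress=True)
print(telemetry.get_obs())
for n in('top','scene','wrist'):
    p,d,K,W,c=snap(n,n+'0.png'); print(n,K,W,[k for k in c],(c.get('distortion')))
    np.savez(n+'0.npz',p=p,d=d,K=K,W=W)
    if n!='wrist' or 1:
        for q in('plug_mid','feed','lips','open_part','tray','spare_mid'):
            for r in nets.place_of(n,q)[:3]:
                u,v=r['centre'][0]*640,r['centre'][1]*480
                dd=d[min(479,int(v)),min(639,int(u))]
                print(q,round(r['score'],2),int(u),int(v),atd(K,W,u,v,dd) if dd>0 else None)
E
```

```text
{'time_s': 0.0, 'joint_positions': array([-0.9,  0.3,  0.1, -0. , -1.4, -0.3]), 'qd': array([-0.,  0.,  0., -0.,  0.,  0.]), 'effort': array([  0. , -38.7,  23.8,   5.4,  -0. ,  -0. ]), 'position': array([ 210.4, -507.6,  238.4]), 'orientation': array([ 0.6, -3.1, -0. ]), 'contact_force': array([ 0.8, -0.6,  0.4]), 'moment': array([ 0.,  0., -0.]), 'grip_width': 85.38441139104619}
top [[533.8   0.  310.4]
 [  0.  533.8 248. ]
 [  0.    0.    1. ]] [[   0.     1.    -0.1  425.1]
 [  -1.     0.    -0.    42.4]
 [  -0.     0.1    1.  1120.5]
 [   0.     0.     0.     1. ]] ['K', 'world_from_camera'] None
plug_mid 0.74 342 237 [565.8 -20.6  41.7]
plug_mid 0.71 283 214 [604.9  96.1  94.1]
feed 0.56 275 239 [559.3 114.9  60. ]
lips 0.9 278 216 [605.1 107.5  61.3]
lips 0.6 408 174 [ 708.8 -166.1    0.1]
open_part 0.95 268 266 [506.  128.1  64.1]
tray 0.77 426 280 [ 479.8 -198.4    4.8]
spare_mid 0.56 167 256 [527.9 335.3  41.4]
scene [[525.3   0.  312.6]
 [  0.  525.3 230.9]
 [  0.    0.    1. ]] [[   0.3   -0.7    0.6 1298. ]
 [   1.     0.2   -0.2 -214. ]
 [  -0.     0.7    0.7  914. ]
 [   0.     0.     0.     1. ]] ['K', 'world_from_camera'] None
plug_mid 0.7 289 254 [581.1 -37.5  42.7]
plug_mid 0.63 354 242 [632.3  90.9  90.8]
feed 0.75 350 223 [551.5 113.   60.1]
lips 0.74 348 239 [622.7  81.4  94.2]
lips 0.59 346 201 [490.4 126.9  67.8]
open_part 0.73 351 227 [563.7 111.1  59.9]
open_part 0.64 346 204 [497.3 123.6  66.3]
tray 0.91 278 206 [392.  -11.7   3.4]
tray 0.88 211 250 [ 488.  -195.1    7. ]
tray 0.65 354 283 [697.1  69.8  41.2]
spare_mid 0.96 437 205 [542.8 339.2  41.4]
wrist [[340.3   0.  324.1]
 [  0.  340.3 236.5]
 [  0.    0.    1. ]] [[  -0.4   -0.9   -0.3  136.2]
 [   0.9   -0.4   -0.1 -536.1]
 [   0.    -0.3    1.   373.9]
 [   0.     0.     0.     1. ]] ['K', 'tool_from_camera'] None
```

View pics/top0.png

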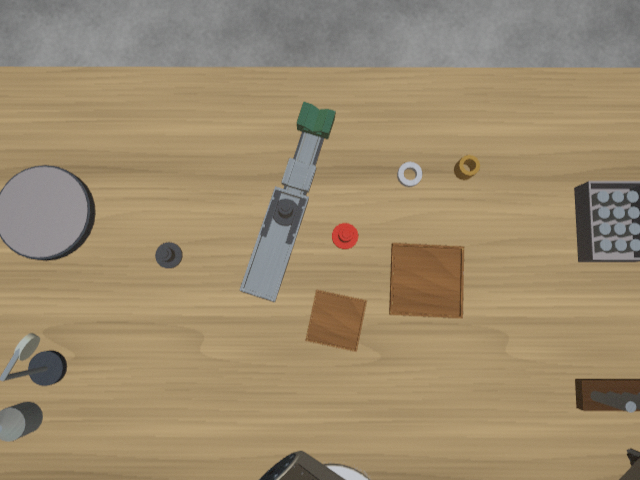

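View pics/scene0.png

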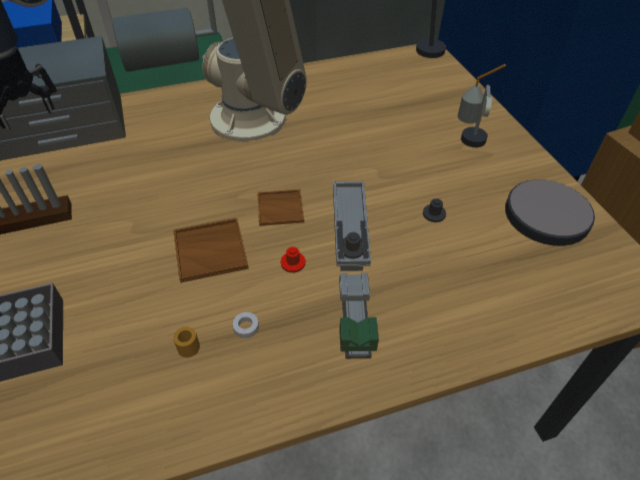

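The top view shows the jammed plug at (286,210) in the chute, with the chute's uphill end at (260,295). The large tray is at (427,280), the red decoy at (345,236), the small tray at (337,320) and the spare at (168,255). Next I'll fit the chute and plug poses.

```bash
python3 - <<'E'
from h import *
np.set_printoptions(precision=2,suppress=True)
for n in('top','scene'):
    z=np.load(n+'0.npz'); P=cloud(z['d'],z['K'],z['W']); p=z['p'].astype(int)
    X=P.reshape(-1,3); ok=z['d'].ravel()>0
    print(n)
    b=X[ok&(X[:,0]>330)&(X[:,0]<800)&(abs(X[:,1])<300)&(abs(X[:,2])<8)]; print('bench',np.median(b[:,2]))
    # chute points
    m=ok&(X[:,2]>45)&(X[:,2]<110)&(X[:,0]>430)&(X[:,0]<680)&(X[:,1]>50)&(X[:,1]<180)
    C=X[m]; 
    rect=cv2.minAreaRect(C[:,:2].astype(np.float32)); print('rect',rect)
    # axis: iterate
    a=np.radians(rect[2]); 
    cands=[np.array([np.cos(a),np.sin(a)]),np.array([-np.sin(a),np.cos(a)])]
    ax=max(cands,key=lambda e:abs(e[0])); ax*=np.sign(ax[0]); yaw=np.arctan2(ax[1],ax[0]); print('yaw',yaw)
    lat=np.array([-ax[1],ax[0]]); c=np.array(rect[0]); s=(C[:,:2]-c)@ax; t=(C[:,:2]-c)@lat
    print('s range',s.min(),s.max(),'t',t.min(),t.max())
    f=(abs(t)<20)&(s<-10)&(s>-90); 
    A=np.c_[s[f],t[f],np.ones(f.sum())]; k=np.linalg.lstsq(A,C[f,2],rcond=None)[0]; print('floor plane',k, 'res',np.std(A@k-C[f,2]))
    # plug nose: highest points
    hgt=C[:,2]-(k[0]*s+k[2]); top=C[hgt>40]; print('nose',len(top),np.median(top,0),(top[:,:2].min(0)+top[:,:2].max(0))/2,'h',np.percentile(hgt,[99,99.8]))
    up=(hgt>34); print('cyl', C[up].mean(0),up.sum(),'s,t',s[hgt>40].mean(),t[hgt>40].mean())
    # tray
    m=ok&(X[:,2]>9)&(X[:,2]<25)&(X[:,0]>370)&(X[:,0]<600)&(X[:,1]>-310)&(X[:,1]<-95)
    print('tray',cv2.minAreaRect(X[m][:,:2].astype(np.float32)),m.sum())
E
```

```text
top
bench -0.23176808906919177
rect ((563.9091796875, 111.12715148925781), (72.60020446777344, 250.2113037109375), 72.68817901611328)
yaw -0.30214827568466746
s range -125.1057088606682 125.10560647424153 t -36.30011081386616 36.300106179452044
floor plane [-0.12 -0.   58.36] res 1.9013871761062067
nose 120 [617.96  93.55  95.24] [619.44  93.82] h [45.87 48.25]
cyl [617.96  93.61  93.57] 180 s,t 56.997506174643995 -0.6220205916989883
tray ((480.3749084472656, -197.16842651367188), (150.81790161132812, 150.14553833007812), 87.13899993896484) 790
scene
bench 1.5742399149805806
rect ((564.5458984375, 109.23713684082031), (72.36510467529297, 252.5943145751953), 72.80322265625)
yaw -0.30014038538080234
s range -126.2971347461677 126.29716476988993 t -36.18258016270117 36.182528100341074
floor plane [-0.12  0.01 60.  ] res 1.8401184316455323
nose 87 [621.67  91.31  97.19] [620.15  91.55] h [45.9  48.18]
cyl [621.67  90.73  94.3 ] 149 s,t 58.83725821249138 -0.22293224298713082
tray ((479.8786315917969, -198.9736328125), (150.2602996826172, 155.92825317382812), 87.10028839111328) 933
```

```bash
python3 - <<'E'
import cv2
for n,b in(('top',(220,170,150,140)),('scene',(310,170,80,110))):
    i=cv2.imread(f'pics/{n}0.png'); x,y,w,h=b; cv2.imwrite(f'pics/{n}0c.png',cv2.resize(i[y:y+h,x:x+w],None,fx=4,fy=4))
E
```

```text
(no output)
```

View pics/top0c.png

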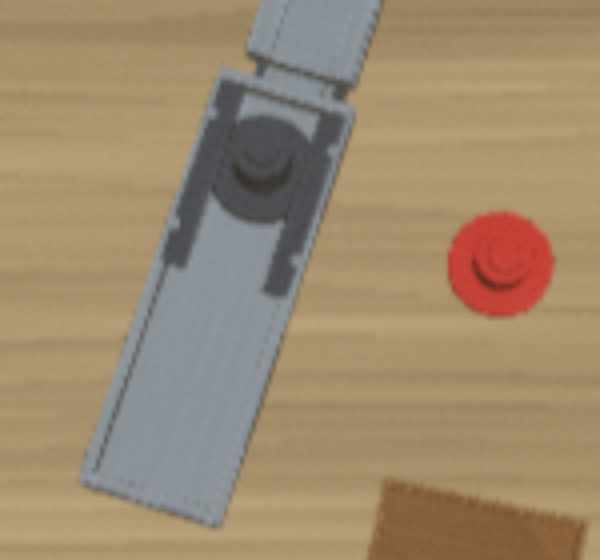

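```bash
cat >> h.py <<'E'
YAW=-0.301
def plan(target,lat=None,T=None):
    T=pose() if T is None else T
    d=T[:3,:3].T@(np.array(target)-T[:3,3])
    out=[d.round(1)]
    if lat is not None:
        l=T[:3,:3].T@np.array([lat[0],lat[1],0]); a=np.degrees(np.arctan2(-l[0],l[1]))
        a=(a+90)%180-90; out.append(round(a,1))
    return out
E
python3 - <<'E'
from h import *
np.set_printoptions(precision=3,suppress=True)
T=pose();print(T); lat=(-np.sin(YAW),np.cos(YAW))
print(plan([612,92.6,195],lat))
E
```

```text
[[  -0.924   -0.383   -0.     210.53 ]
 [  -0.383    0.924   -0.    -508.107]
 [   0.      -0.      -1.     239.305]
 [   0.       0.       0.       1.   ]]
[array([-600.8,  401.3,   44.3]), np.float64(39.8)]
```

Request:
{"op": "apply_moves", "data": {"plan": [[[-60, 40, 4, 4], [-120, 80, 8, 8], [-180, 120, 13, 12], [-240, 160, 18, 16], [-300, 200, 22, 20], [-360, 240, 26, 24], [-420, 280, 31, 28], [-480, 320, 35, 32], [-530, 355, 40, 36], [-570, 380, 43, 39], [-600, 401, 44, 39.8], [-600.8, 401.3, 44.3, 39.8]]], "jaw": 100, "squeeze": 40}}

```text
time_s: 2.55
position: [612.9, 95.2, 194.1]
orientation: [-0.47, -3.106, 0.0]
contact_force: [-0.6, -0.4, 1.4]
grip_width: 85.2
```

Request:
{"op": "apply_moves", "data": {"plan": [[[0, 0, 0, 0], [0, 0, 0, 0]]]}}

```text
time_s: 2.8
position: [611.8, 92.4, 194.9]
orientation: [-0.472, -3.106, 0.001]
contact_force: [0.0, -0.6, -1.0]
grip_width: 85.2
```

```bash
python3 - <<'E'
from h import *
np.set_printoptions(precision=2,suppress=True)
print(pose())
p,d,K,W,c=snap('wrist','w1.png'); np.savez('w1.npz',p=p,d=d,K=K,W=W)
print(c['tool_from_camera'],W)
for q in('plug_mid','lips'):
  for r in nets.place_of('wrist',q)[:3]:
    print(q,r['score'],r['centre'][0]*640,r['centre'][1]*480)
P=cloud(d,K,W); X=P[d>0]
m=(X[:,2]>45)&(X[:,2]<112)&(X[:,0]>430)&(X[:,0]<690)&(X[:,1]>40)&(X[:,1]<180); C=X[m]
print(C.shape)
ax=np.array([np.cos(YAW),np.sin(YAW)]);lat=np.array([-ax[1],ax[0]]);c0=np.array([564,110])
s=(C[:,:2]-c0)@ax;t=(C[:,:2]-c0)@lat
h=C[:,2]-(60-.1206*(s+10))
top=C[h>43];print('nose',len(top),np.median(top,0),(top.min(0)+top.max(0))/2)
print(np.histogram(h,bins=np.arange(-6,56,3)))
E
```

```text
[[ -0.95   0.3   -0.   611.82]
 [  0.3    0.95  -0.    92.35]
 [  0.    -0.    -1.   194.92]
 [  0.     0.     0.     1.  ]]
[[   0.      0.95    0.31   81.03]
 [   1.      0.     -0.      2.04]
 [  -0.      0.31   -0.95 -134.57]
 [   0.      0.      0.      1.  ]] [[  0.3   -0.91  -0.3  535.09]
 [  0.95   0.28   0.09 118.42]
 [  0.    -0.31   0.95 329.5 ]
 [  0.     0.     0.     1.  ]]
plug_mid 0.81 323.072 237.792
plug_mid 0.66 328.70399999999995 310.08
(28028, 3)
nose 443 [617.89  95.55  97.93] [618.37  95.31  98.13]
(array([   1, 9352, 6635,  287, 1008,  779, 1194, 7251,   81,   48,   59,
         52,   58,   59,   93,  616,   58,  397,    0,    0]), array([-6, -3,  0,  3,  6,  9, 12, 15, 18, 21, 24, 27, 30, 33, 36, 39, 42,
       45, 48, 51, 54]))
```

View pics/w1.png

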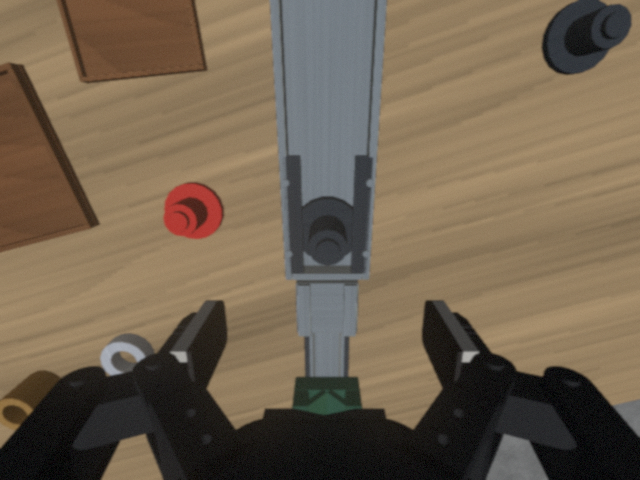

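The wrist view has the plug's nose at about (327,243). The chute runs vertically, centred at column 329, so the yaw is aligned. The finger midpoint at column 325 suggests a roughly 2 mm lateral calibration offset, and correcting for it agrees with the top camera. I'll descend to the grasp.

```bash
python3 - <<'E'
from h import *
lat=(-np.sin(YAW),np.cos(YAW)); print(plan([617.5,94,79.5],lat))
E
```

```text
[array([ -4.8,   3.9, 116.1]), np.float64(-0.1)]
```

Request:
{"op": "apply_moves", "data": {"plan": [[[-2, 1.5, 30, 0], [-4.8, 3, 60, 0], [-4.8, 3, 85, 0], [-4.8, 3, 95, 0], [-4.8, 3, 102, 0], [-4.8, 3, 102, 0]]]}}

```text
time_s: 3.7
position: [617.6, 93.9, 93.5]
orientation: [0.472, 3.105, 0.0]
contact_force: [0.4, -0.5, -0.1]
grip_width: 85.3
```

```bash
python3 - <<'E'
from h import *
print(pose()); snap('wrist','w2.png')
E
```

```text
[[-9.54744549e-01  2.97426443e-01  5.97040851e-04  6.17624104e+02]
 [ 2.97426547e-01  9.54744699e-01  9.16143386e-05  9.38912867e+01]
 [-5.42773061e-04  2.65044089e-04 -9.99999818e-01  9.34728227e+01]
 [ 0.00000000e+00  0.00000000e+00  0.00000000e+00  1.00000000e+00]]
```

View pics/w2.png

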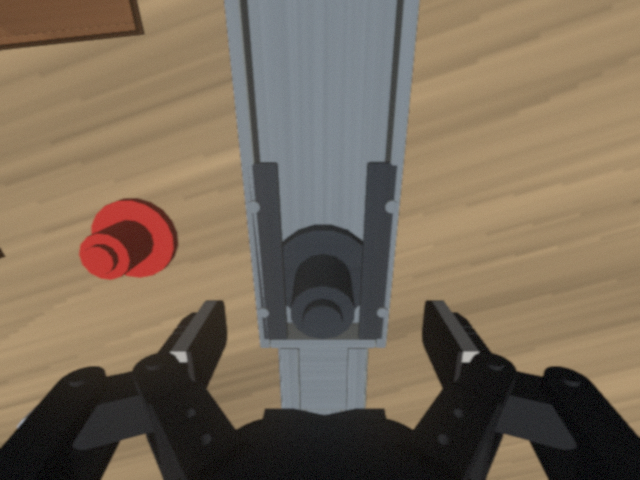

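```bash
python3 - <<'E'
from h import *
c=imaging.camera_params('wrist');K=c['K'];M=np.linalg.inv(c['tool_from_camera'])
for x in(-11,0,11):
  for z in (-5,-25):
    for y in (-42,42):
      q=M@[x,y,z,1]; print(x,y,z,K[0][2]+K[0][0]*q[0]/-q[2],K[1][2]+K[1][1]*-q[1]/-q[2])
E
python3 - <<'E'
import cv2
i=cv2.imread('pics/w2.png')[270:400,140:500];cv2.imwrite('pics/w2c.png',cv2.resize(i,None,fx=2.2,fy=2.2,interpolation=2))
E
```

```text
-11 -42 -5 225.06348778536116 342.848839018909
-11 42 -5 413.52399497183814 342.7967356921497
-11 -42 -25 210.89700339349878 373.9847481514852
-11 42 -25 426.37179251995576 373.9126791810929
0 -42 -5 222.79198071308457 321.28197863696204
0 42 -5 415.58018182013404 321.2364251343115
0 -42 -25 207.91800912529828 350.0647321131353
0 42 -25 429.06877552970957 350.0006200230627
11 -42 -5 220.413680019869 298.7011645057246
11 42 -5 417.7330035941945 298.6628413849141
11 -42 -25 204.77779273502992 324.8501732195787
11 42 -25 431.9116565503944 324.794996220463
```

View pics/w2c.png

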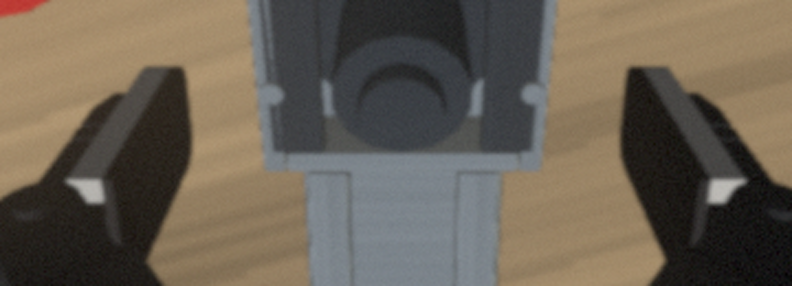

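The wrist view has the nose at (324,316), centred between the fingers (tips at columns 222 and 425) and within about 1 mm along the chute. I'll go down and close.

Request:
{"op": "apply_moves", "data": {"plan": [[[1, 0, 6, 0], [1, 0, 11, 0], [1, 0, 13.5, 0], [1, 0, 13.5, 0]]]}}

```text
time_s: 4.25
position: [616.4, 94.3, 79.2]
orientation: [-0.472, -3.105, 0.0]
contact_force: [0.3, -0.6, 0.2]
grip_width: 85.7
```

Request:
{"op": "apply_moves", "data": {"plan": [[[0, 0, 0, 0], [0, 0, 0, 0], [0, 0, 0, 0], [0, 0, 0, 0], [0, 0, 0, 0], [0, 0, 0, 0], [0, 0, 0, 0], [0, 0, 0, 0]]], "jaw": 0, "squeeze": 40}}

```text
time_s: 5.25
position: [616.7, 94.2, 79.8]
orientation: [0.472, 3.105, -0.0]
contact_force: [-1.2, -0.8, 4.6]
grip_width: 28.6
```

```bash
python3 - <<'E'
from h import *
o=telemetry.get_obs();print(o['position'],o['contact_force'],o['moment'],o['grip_width']); snap('wrist','w3.png')
E
```

```text
[616.72374812  94.21395     79.8138531 ] [-1.23745506 -0.83630642  4.56005658] [-0.62065537  0.03887782  0.04925154] 28.632572366957767
```

View pics/w3.png

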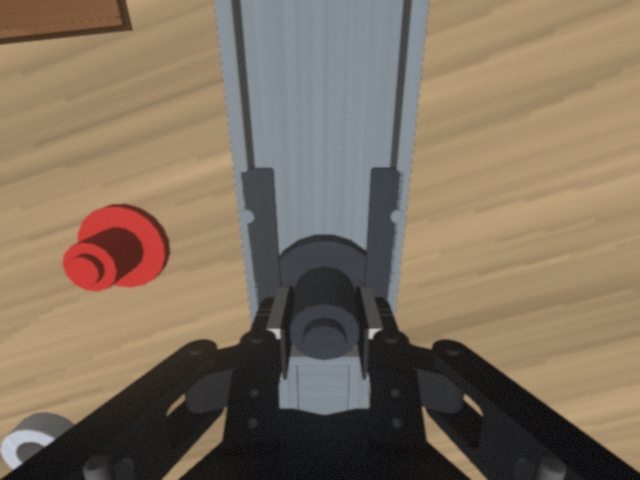

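The pads are on the 30 mm cylinder, with the plug centred at (325,325). I'll drag it uphill along the slope, 24 mm first, with a 1 mm lift off the floor.

Request:
{"op": "apply_moves", "data": {"plan": [[[0, 0, -1, 0], [4, 0, -1.5, 0], [9, 0, -2.1, 0], [14, 0, -2.7, 0], [19, 0, -3.3, 0], [24, 0, -3.9, 0]]]}}

```text
time_s: 6.05
position: [592.6, 101.6, 82.9]
orientation: [-0.472, -3.104, 0.0]
contact_force: [0.6, -0.2, -4.6]
grip_width: 28.4
```

```bash
python3 - <<'E'
from h import *
o=telemetry.get_obs();print(o['position'],o['contact_force'],o['moment'],o['grip_width']); snap('wrist','w4.png')
E
```

```text
[592.58841302 101.60763641  82.93615235] [ 0.62296652 -0.15189865 -4.60319754] [-0.01977138 -0.04663642  0.0004092 ] 28.38736683504085
```

View pics/w4.png

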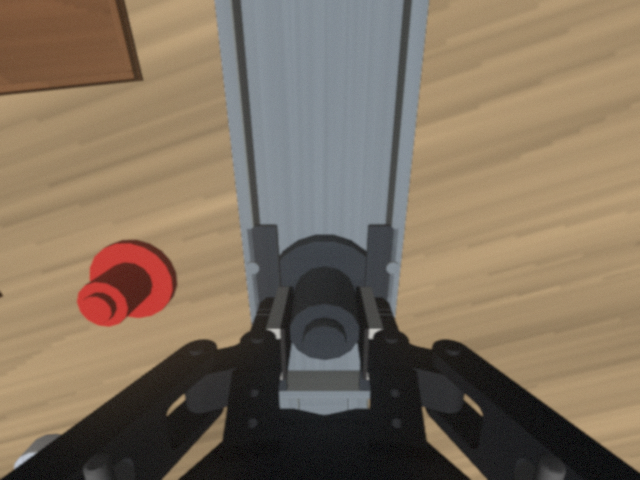

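The plug moves with the gripper: the lip ends moved down to row 228 while the plug stayed at (325,325). Only its weight shows in the wrist force. Continuing uphill.

Request:
{"op": "apply_moves", "data": {"plan": [[[8, 0, -1, 0], [16, 0, -1.9, 0], [24, 0, -2.9, 0], [32, 0, -3.9, 0], [40, 0, -4.8, 0], [48, 0, -5.8, 0], [56, 0, -6.7, 0], [64, 0, -7.7, 0], [72, 0, -8.7, 0], [80, 0, -9.6, 0], [87, 0, -10.5, 0], [92, 0, -11.1, 0]]]}}

```text
time_s: 7.6
position: [505.4, 129.0, 94.6]
orientation: [0.472, 3.106, 0.0]
contact_force: [0.7, 0.1, -4.3]
grip_width: 28.5
```

```bash
python3 - <<'E'
from h import *
o=telemetry.get_obs();print(o['position'],o['contact_force'],o['moment'],o['grip_width']); snap('wrist','w5.png'); snap('scene','s5.png')
i=cv2.imread('pics/s5.png')[140:300,240:450];j=cv2.imread('pics/w5.png')
cv2.imwrite('pics/c5.png',np.hstack([cv2.resize(i,(400,305)),cv2.resize(j,(400,305))]))
E
```

```text
[505.35996375 129.00645189  94.62681485] [ 0.71305818  0.12209948 -4.31205773] [0.01400762 0.01077931 0.00195554] 28.499759162980414
```

View pics/c5.png

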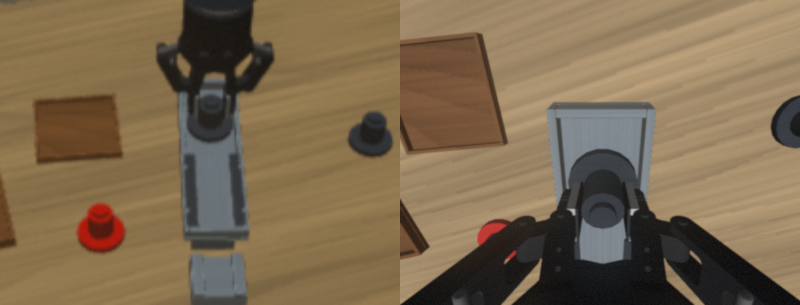

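The scene view shows the plug in the open part, clear of the lips. Lifting it out.

Request:
{"op": "apply_moves", "data": {"plan": [[[0, 0, -8, 0], [0, 0, -20, 0], [0, 0, -40, 0], [0, 0, -60, 0], [0, 0, -78, 0], [0, 0, -90, 0], [0, 0, -95, 0], [0, 0, -95, 0]]]}}

```text
time_s: 8.7
position: [505.7, 128.8, 189.5]
orientation: [-0.472, -3.106, -0.0]
contact_force: [0.1, -1.0, -5.0]
grip_width: 28.6
```

Request:
{"op": "apply_moves", "data": {"plan": [[[-3, -13, 0, 0], [-9, -40, 0, 0], [-17, -75, 0, 0], [-26, -115, 0, 0], [-35, -155, 0, 0], [-44, -195, 0, 0], [-53, -235, 0, 0], [-62, -270, 0, 0], [-68, -298, 0, 0], [-72, -315, 0, 0], [-72.8, -319.8, 0, 0], [-72.8, -319.8, 0, 0]]]}}

```text
time_s: 10.2
position: [480.0, -198.0, 189.3]
orientation: [-0.473, -3.105, -0.0]
contact_force: [-0.7, -0.5, -4.9]
grip_width: 28.5
```

```bash
python3 - <<'E'
from h import *
o=telemetry.get_obs();print(o['position'],o['contact_force'],o['moment'],o['grip_width'],o['joint_positions']); snap('wrist','w6.png'); snap('scene','s6.png')
i=cv2.imread('pics/s6.png')[140:300,140:350];j=cv2.imread('pics/w6.png')
cv2.imwrite('pics/c6.png',np.hstack([cv2.resize(i,(400,305)),cv2.resize(j,(400,305))]))
print(plan([480,-198,40]))
E
```

```text
[ 480.04496058 -197.98517423  189.25700243] [-0.70864166 -0.49752953 -4.93025262] [ 0.02756134 -0.04023686 -0.00754692] 28.503719967221887 [-8.94913759e-02  2.15896901e-01 -7.09731698e-02 -3.22833607e-04
 -1.28430697e+00 -1.78328745e+00]
[array([ 1.000e-01, -6.000e-01,  1.494e+02])]
```

View pics/c6.png

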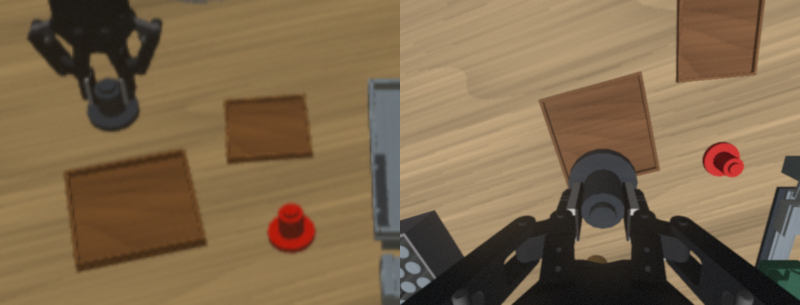

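Request:
{"op": "apply_moves", "data": {"plan": [[[0, 0, 15, 0], [0, 0, 40, 0], [0, 0, 70, 0], [0, 0, 100, 0], [0, 0, 125, 0], [0, 0, 140, 0], [0, 0, 147, 0], [0, 0, 149.5, 0], [0, 0, 149.5, 0]]]}}

```text
time_s: 11.42
position: [480.7, -198.2, 40.6]
orientation: [0.472, 3.105, -0.0]
contact_force: [0.6, 0.1, -4.6]
grip_width: 28.6
```

Request:
{"op": "apply_moves", "data": {"plan": [[[0, 0, 1.5, 0], [0, 0, 3, 0], [0, 0, 4, 0], [0, 0, 4, 0]]]}}

```text
time_s: 11.92
position: [480.1, -198.2, 35.9]
orientation: [-0.472, -3.106, 0.0]
contact_force: [0.2, -0.3, -2.7]
grip_width: 28.8
```

Request:
{"op": "apply_moves", "data": {"plan": [[[0, 0, 0.7, 0], [0, 0, 1.4, 0], [0, 0, 2, 0], [0, 0, 2, 0]]]}}

```text
time_s: 12.42
position: [480.0, -198.1, 35.1]
orientation: [0.472, 3.106, -0.0]
contact_force: [-4.6, 3.0, 7.7]
grip_width: 28.0
```

Request:
{"op": "apply_moves", "data": {"plan": [[[0, 0, 0.5, 0], [0, 0, 1, 0], [0, 0, 1, 0]]]}}

```text
time_s: 12.8
position: [479.8, -198.1, 34.9]
orientation: [0.471, 3.106, -0.001]
contact_force: [-7.3, 5.2, 14.8]
grip_width: 28.5
```

```bash
python3 - <<'E'
from h import *
o=telemetry.get_obs();print(o['position'],o['contact_force'],o['moment'],o['grip_width']); snap('wrist','w7.png'); snap('scene','s7.png')
i=cv2.imread('pics/s7.png')[190:290,160:292];j=cv2.imread('pics/w7.png')
cv2.imwrite('pics/c7.png',np.hstack([cv2.resize(i,(400,305)),cv2.resize(j,(400,305))]))
E
```

```text
[ 479.83470449 -198.14561415   34.87190728] [-7.30059796  5.16917062 14.82568818] [1.61492832 2.57595073 0.00783651] 28.47963826570837
```

View pics/c7.png

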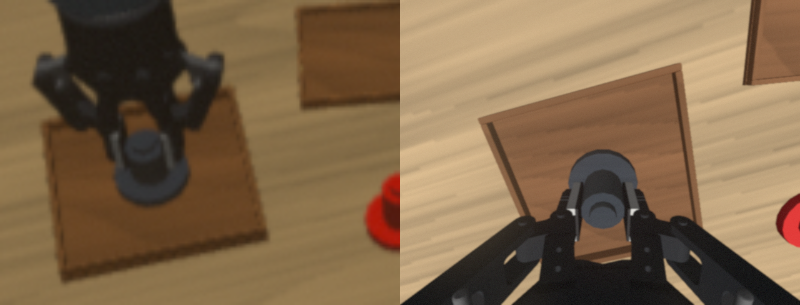

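The plug touches on its low edge and isn't pivoting at 40 N. I'll ease the grip to 20 N so it can level under light pressure.

Request:
{"op": "apply_moves", "data": {"plan": [[[0, 0, -0.5, 0], [0, 0, -0.5, 0], [0, 0, -0.5, 0]]], "jaw": 0, "squeeze": 20}}

```text
time_s: 13.28
position: [479.9, -198.2, 35.0]
orientation: [0.471, 3.106, -0.001]
contact_force: [-6.7, 3.9, 11.1]
grip_width: 28.5
```

Request:
{"op": "apply_moves", "data": {"plan": [[[0, 0, 0.7, 0], [0, 0, 1, 0], [0, 0, 1, 0]]]}}

```text
time_s: 13.65
position: [479.8, -198.1, 34.8]
orientation: [0.471, 3.106, -0.001]
contact_force: [-8.6, 5.7, 18.4]
grip_width: 28.5
```

```bash
python3 - <<'E'
from h import *
np.set_printoptions(precision=3,suppress=True)
for n in('wrist','scene','top'):
    p,d,K,W,c=snap(n,n+'8.png'); P=cloud(d,K,W); T=pose()
    r=[x for x in nets.silhouettes(n,'plug_mid')][:4]
    for x in r:
        m=x['pixels']&(d>0); X=P[m]; print(n,x['score'],m.sum(),np.median(X,0))
        if np.linalg.norm(np.median(X,0)[:2]-[480,-198])<40:
            print(np.histogram(X[:,2],bins=np.arange(0,70,3)))
            np.save('pl_'+n,X); cv2.imwrite('pics/m_'+n+'.png',m*255)
            # planar fit of foot top (z 8..24) 
            rad=np.linalg.norm(X[:,:2]-[480,-198],axis=1)
            f=(rad>17)&(rad<33)&(X[:,2]<24)&(X[:,2]>9)
            if f.sum()>30:
                A=np.c_[X[f][:,:2]-[480,-198],np.ones(f.sum())];w=np.ones(f.sum(),bool)
                for _ in range(5):
                    k=np.linalg.lstsq(A[w],X[f][w,2],rcond=None)[0];e=X[f][:,2]-A@k;w=abs(e)<1.5
                print('plane',k,w.sum())
E
```

```text
wrist 0.95 8992 [ 468.881 -192.389   30.543]
(array([   0,   17,    1,   91,  234, 2091, 1452,  188,  175,  202,  207,
        231,  228,  252,  264, 1342,  679, 1221,  117,    0,    0,    0,
          0]), array([ 0,  3,  6,  9, 12, 15, 18, 21, 24, 27, 30, 33, 36, 39, 42, 45, 48,
       51, 54, 57, 60, 63, 66, 69]))
plane [-0.089  0.029 16.123] 3051
wrist 0.58 2258 [565.902 -46.546   8.489]
scene 0.8 515 [582.549 -32.215  12.088]
scene 0.73 375 [ 491.947 -200.116   18.72 ]
(array([ 0,  2, 11, 21, 49, 93, 29,  6, 12, 11,  5, 14,  9,  4, 18, 16, 30,
       22, 19,  4,  0,  0,  0]), array([ 0,  3,  6,  9, 12, 15, 18, 21, 24, 27, 30, 33, 36, 39, 42, 45, 48,
       51, 54, 57, 60, 63, 66, 69]))
plane [-0.086  0.028 17.045] 70[ WARN:0@2.209] global loadsave.cpp:1063 imwrite_ Unsupported depth image for selected encoder is fallbacked to CV_8U.
```

```bash
python3 - <<'E'
import cv2,numpy as np
i=cv2.imread('pics/scene8.png')[205:285,165:265];j=cv2.imread('pics/wrist8.png')[180:400,220:440]
cv2.imwrite('pics/c8.png',np.hstack([cv2.resize(i,(400,320),interpolation=2),cv2.resize(j,(400,320))]))
E
```

```text
(no output)
```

View pics/c8.png

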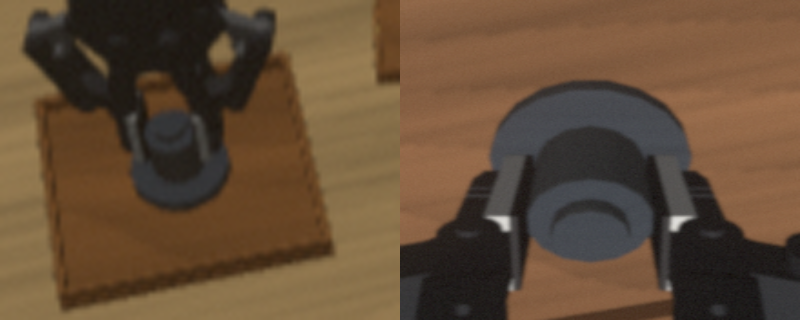

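The foot plane fit gives a tilt of about 0.09 rad, already eased from 0.12. Levelling about the low edge needs the grip to move about 2.5 mm uphill-wards as well as down, and the lateral force agrees with that. I'll follow that arc.

Request:
{"op": "apply_moves", "data": {"plan": [[[0.7, 0, 0, 0], [1.5, 0, 0.3, 0], [2.2, 0, 0.6, 0], [2.7, 0, 0.8, 0], [2.7, 0, 0.8, 0]]]}}

```text
time_s: 14.58
position: [479.2, -197.9, 34.4]
orientation: [0.47, 3.102, -0.002]
contact_force: [-5.3, 2.5, 15.4]
grip_width: 28.2
```

```bash
cat > tilt.py <<'E'
from h import *
import sys
np.set_printoptions(precision=3,suppress=True)
o=telemetry.get_obs();print(o['position'],o['contact_force'],o['moment'],o['grip_width'])
p,d,K,W,c=snap('wrist',sys.argv[1]); P=cloud(d,K,W)
for x in nets.silhouettes('wrist','plug_mid')[:3]:
    m=x['pixels']&(d>0); X=P[m]
    if np.linalg.norm(np.median(X,0)[:2]-[475,-196])<40:
        top=X[X[:,2]>X[:,2].max()-4]; print('top',top.mean(0))
        rad=np.linalg.norm(X[:,:2]-[480,-198],axis=1)
        f=(rad>17)&(rad<36)&(X[:,2]<24)&(X[:,2]>9)
        A=np.c_[X[f][:,:2]-[480,-198],np.ones(f.sum())];w=np.ones(f.sum(),bool)
        for _ in range(8):
            k=np.linalg.lstsq(A[w],X[f][w,2],rcond=None)[0];e=X[f][:,2]-A@k;w=abs(e)<1.5
        print('plane',k,w.sum())
E
python3 tilt.py w9.png
```

```text
[ 479.226 -197.936   34.447] [-5.299  2.48  15.395] [0.859 1.441 0.035] 28.238191908473883
top [ 480.014 -195.773   52.697]
plane [-0.076  0.026 15.739] 3081
```

Request:
{"op": "apply_moves", "data": {"plan": [[[0.8, 0, 0.4, 0], [1.6, 0, 0.8, 0], [2.4, 0, 1.2, 0], [3.2, 0, 1.6, 0], [3.2, 0, 1.6, 0]]]}}

```text
time_s: 15.3
position: [477.6, -197.4, 33.1]
orientation: [0.469, 3.099, -0.002]
contact_force: [-1.7, 0.9, 11.1]
grip_width: 28.5
```

```bash
python3 tilt.py w10.png
```

```text
[ 477.58  -197.388   33.061] [-1.725  0.937 11.141] [ 0.128  0.266 -0.017] 28.46939272436306
top [ 478.015 -195.133   51.632]
plane [-0.037  0.011 14.611] 3022
```

Request:
{"op": "apply_moves", "data": {"plan": [[[0.6, 0, 0.4, 0], [1.2, 0, 0.8, 0], [1.8, 0, 1.1, 0], [1.8, 0, 1.1, 0]]]}}

```text
time_s: 15.9
position: [476.5, -197.0, 32.2]
orientation: [0.468, 3.098, -0.003]
contact_force: [-1.4, 0.1, 11.1]
grip_width: 28.6
```

```bash
python3 tilt.py w11.png
```

```text
[ 476.524 -197.023   32.156] [-1.389  0.08  11.126] [-0.137 -0.143 -0.034] 28.608839817294843
top [ 476.732 -194.683   50.89 ]
plane [-0.005  0.003 14.066] 2996
```

The plug is level: tilt is 0.005 rad and the foot top is at 14.1 mm (tray floor 5 + foot 9). I'll ease the down-force and open.

Request:
{"op": "apply_moves", "data": {"plan": [[[0, 0, -0.8, 0], [0, 0, -1.6, 0], [0, 0, -1.6, 0]]]}}

```text
time_s: 16.38
position: [475.1, -196.4, 32.0]
orientation: [0.47, 3.101, -0.001]
contact_force: [3.2, -0.8, 6.9]
grip_width: 28.5
```

Request:
{"op": "apply_moves", "data": {"plan": [[[0, 0, 0, 0], [0, 0, 0, 0], [0, 0, 0, 0], [0, 0, 0, 0], [0, 0, 0, 0], [0, 0, 0, 0]]], "jaw": 80}}

```text
time_s: 17.12
position: [472.8, -195.8, 30.6]
orientation: [-0.472, -3.106, -0.0]
contact_force: [-0.4, 0.4, 0.2]
grip_width: 68.4
```

```bash
python3 tilt.py w12.png
```

```text
[ 472.791 -195.823   30.56 ] [-0.372  0.448  0.228] [0.001 0.038 0.032] 68.415363967489
top [ 475.357 -194.028   50.784]
plane [ 0.002  0.002 13.937] 4272
```

Free, level and force-free. Retreating upward.

Request:
{"op": "apply_moves", "data": {"plan": [[[0, 0, -5, 0], [0, 0, -20, 0], [0, 0, -45, 0], [0, 0, -75, 0], [0, 0, -110, 0], [0, 0, -140, 0], [0, 0, -150, 0], [0, 0, -150, 0]]]}}

```text
time_s: 18.23
position: [473.0, -195.8, 181.2]
orientation: [0.472, 3.105, 0.001]
contact_force: [0.6, -0.5, -0.4]
grip_width: 68.5
```

Request:
{"op": "apply_moves", "data": {"plan": [[[20, 0, 0, 0], [60, 0, 0, 0], [100, 0, 0, 0], [130, 0, 0, 0], [140, 0, 0, 0], [140, 0, 0, 0], [140, 0, 0, 0]]]}}

```text
time_s: 19.1
position: [339.9, -154.4, 180.3]
orientation: [-0.472, -3.105, 0.0]
contact_force: [0.3, 0.2, -0.3]
grip_width: 68.4
```

```bash
python3 - <<'E'
from h import *
np.set_printoptions(precision=2,suppress=True)
p,d,K,W,c=snap('top','top13.png'); P=cloud(d,K,W);X=P[d>0]
m=(abs(X[:,0]-480)<75)&(abs(X[:,1]+198)<75)&(X[:,2]>42)&(X[:,2]<60); print('plug top',np.median(X[m],0),m.sum())
snap('scene','s13.png')
a=cv2.imread('pics/top13.png');b=cv2.imread('pics/s13.png'); cv2.imwrite('pics/c13.png',np.hstack([cv2.resize(a[80:400,140:500],(400,355)),cv2.resize(b[170:370,150:460],(400,355))]))
print(telemetry.get_obs()['time_s'])
E
```

```text
plug top [ 477.11 -194.36   45.96] 159
19.2
```

View pics/c13.png

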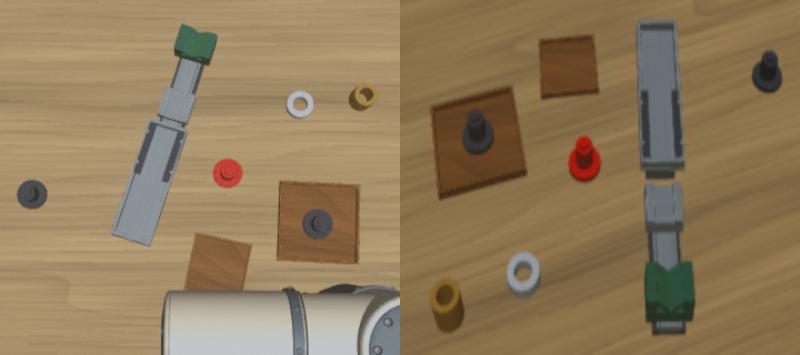

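Both views show the plug standing upright near the middle of the large tray, the chute empty, and the spare, bushing, collar and red look-alike where they were. Handing in.

```bash
python3 -c "
from h import *
print(arm.finish_job())"
```

```text
the job is handed in; nothing more can be done
None
```

The jammed plug is out of the chute and standing upright in the large inspection tray. The job was handed in at about 19 s of the 58 s allowed.

- **Removal:** I gripped the plug above the lips and slid it about 116 mm up the slope. The foot was clear of the lips in the camera views before I lifted it out.
- **Setting down:** The gripper can't tilt, so the plug reached the tray leaning about 7°, touching on its low edge. It did not pivot at the 40 N grip, so I eased to 20 N and levelled it about that edge before letting go.
- **Final checks:** After release its tilt was about 0.002 rad and the foot top was 13.9 mm above the bench (14 mm expected). It stands at about (476, -194), near the tray centre, and the arm is clear, with force readings at noise level.
- **Other items:** By eye in the last pictures, the spare plug, bushing, collar and red look-alike are where they were. I did not re-measure their positions.
- **Disagreements:** The cameras differed by about 2–4 mm on the plug's position at the start, so I centred the grasp using the wrist view. The gripper read about 28.5 mm on the 30 mm cylinder. No other check failed.

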